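# Lock the coffee dripper into its drip stand and cover it

## Task

Hang the steel coffee dripper in the ring of the drip stand with its handle over the red dot, so that its three lugs drop through the ring's slots onto the ledge inside, and let go of it. Then swing it clockwise (seen from above) by its handle round to the green dot, until the lugs drop fully home into the locking notches. Only then set the lid on the dripper's rim so that it sits seated and level; leave the mug standing under the dripper and do not disturb the honey jar, the kitchen timer and the teaspoon.

Things in the scene. Friction and masses are not known exactly. Their poses are not given: they have to be found in the camera images.
- stand: Drip stand, fixed: wooden foot 160 x 120 x 8 mm, a post at its rear (+x, 58 mm from the ring's axis), a light grey metal bayonet ring (94 mm outside, 65 mm bore, flat top 152 mm above the worktop). Origin: on the worktop on the ring's vertical axis; -x points to the green dot. Three uneven slots let the dripper in only at dripper yaw = stand yaw + 45 degrees (6 degrees, 2 mm play each way).
- ring_top (a point): Centre of the ring's top, on its axis, 152 mm above the worktop. Once entered, the lugs rest on a ledge 13 mm below it (dripper's origin 125 mm, rim 205 mm above the worktop). Turned 45 degrees clockwise they pass under tabs, fall 5 mm into the notches (origin 120 mm, rim 200 mm) and meet end stops about 2 degrees past the green dot. Only light friction resists turning.
- red_dot (a point): Red dot on the ring's top, 43.7 mm from its axis: the handle is above it for hanging. 45 degrees from the green dot, counter-clockwise seen from above.
- green_dot (a point): Green dot on the ring's top, 43.7 mm from its axis: the handle is above it when the dripper is locked.
- dripper: Coffee dripper, loose, 0.13 to 0.2 kg: open steel cup, 60 mm outer, 54 mm inner diameter, 80 mm high, lowest 10 mm tapering. Origin: centre of its underside, z up; handle along -x. Flat black grip patches on its +y and -y sides (64 mm over both, 26 mm wide, 43 to 77 mm up). Three dark lugs 14 to 20 mm up, out to 38.5 mm, at 2.5, 127.5, 232.5 degrees counter-clockwise from +x.
- dripper_handle: The dripper's straight black handle, rigid with it. Origin: middle of the bar's section, 70 mm from the cup's axis, 50 mm above the dripper's underside; axes parallel to the dripper's. The bar is 12 mm wide (y), 14 mm high, from 47 to 93 mm from the cup's axis; a steel neck 9 mm wide joins it to the cup.
- lid: Steel lid, loose, 0.06 kg: disc 66 mm wide, 4 mm thick; below it a black plug 49 mm wide, 8 mm high, that enters the dripper's mouth (2.5 mm play each way) and on which it stands; upright wooden knob 18 mm wide, 24 mm high. Origin: centre of the plug's underside; disc from 8 to 12 mm, knob's top 36 mm above it. Seated, its origin is 72 mm above the dripper's underside.
- mug: Green and white mug, loose, 78 mm wide without its handle, 101 mm high, standing on the stand's foot under the ring. Origin: centre of the underside of its bounding box, 19 mm from the cup's axis towards its handle (-y).
- honey_jar: Honey jar with a red lid, loose bystander, 58 x 62 x 86 mm, behind the work. Origin: centre of its underside.
- kitchen_timer: White kitchen timer with a red knob, loose bystander, 65 mm in diameter, 52 mm high, behind the work. Origin: centre of its underside.
- teaspoon: Steel teaspoon, loose bystander, 130 x 26 x 11 mm, lying on the worktop. Origin: centre of its underside, long side along x.
Things that resemble listed ones, but are neither listed nor needed, are in the scene too. What is shaped like the dripper but blue is not meant.

How it is judged:
By the outcome, as a careful person would: the job done as asked, in the order asked, and still so for the second after the job is handed in, with the robot touching nothing.
It also fails if it takes over 67 s, if anything falls off the work surface, if the arm or the gripper's body presses on something with over 40 N, if the wrist force passes 120 N, or if a joint passes its speed limit or range.

## Robot

A 6-joint arm with a two-finger parallel gripper is mounted at the origin on a cart in front of the work surface, level with it; the furniture and walls round the work are solid. World frame = base frame: x ahead of the robot, y to its left, z up, the work surface at z = 0. Lengths are in mm, angles in degrees, forces in N, time in s.
With the tool pointing down it reaches from about 350 to 850 mm from the base axis. Payload 8.1 kg.
Tool frame: the origin (TCP) lies midway between the tips of the shut fingers; the grasp point (between the pads) lies 19 mm behind it; z points along the fingers, y is the line along which they close (so a half turn about z gives the same grasp; the last joint's range is limited). The gripper opens to 85 mm and grips with 20 to 120 N. Pads are 22 mm wide; open, the fingers measure 114 mm over their backs; the gripper's body (76 mm by 85 mm) begins 54 mm behind the grasp point. The pads swing forward as they close: fully open they stand 13 mm farther back than shut.
Start: joints at [70.852, 7.471, 85.268, -0, 87.261, -4.893], TCP at [147.722, 581.535, 231.292] pointing down, gripper open.
Joint ranges: [-169.43, 169.43], [-51.17, 129.36], [1.28, 143.12], [-76.62, 256.62], [0, 156.53], [-152.29, 152.29]. Speed limits (degrees/s): [136.94, 136.94, 159.86, 180, 180, 180].

## Interface

Orientations are given as [roll, pitch, yaw] about the fixed x, y, z axes, in that order (R = Rz(yaw) Ry(pitch) Rx(roll)).
In Python, from bench import r gives the robot as it stands. The module is installed in compiled form; this text tells all that it offers.
- The arm moves only by the tool jog_arm, never from a script. Its argument "rows" is a list of rows, each a list of 2 entries, a list of its own where there are three numbers: the shift along the tool's x, y, z in mm, then the turn, a rotation vector about the tool's x, y, z in rad. A call has 1 to 10 rows; each row is the pose to reach, as a shift and turn from the pose commanded when the call began, along the tool's axes at that moment; what a row does not reach only later rows make up. A row lasts 1/10 s, in which the tool goes at most 50 mm and 8.59 degrees, less where a joint would pass 70% of its speed; a pose out of reach is approached as far as the arm can. A call with a gripper value outside its range is refused whole. "grip" is the finger opening in mm, from 0 to 85.4, set as the call begins (left out, the last holds). The fingers move at their own pace and stop on an object; "force" is the grip in N (left out, the last holds). Time passes only in rows, so rows that repeat a pose let the fingers close. It gives the time, the measured TCP pose, the force, the opening and the grip force at its end, in the units of the state.
- r.sense(): the state, without advancing time (a new reading comes with each control period).
- r.snapshot(name): name is "scene" or "top" or "wrist"; returns (picture, depth): 480x640x3 uint8, blue, green, red; 480x640 float32, mm along the optical axis (not along the pixel's ray), 0 where there is no reading.
- r.camera_params(name): a dict with "fx", "fy", "cx", "cy" (pixels), "pose" (4x4, takes a point from camera to world coordinates); the wrist camera has in their place "tool_from_camera" (4x4, takes a point from camera to tool coordinates, whose origin is the TCP and whose axes are the flange's). Camera axes: x right, y down, z forward; pixel columns grow to the right and rows downward; lengths in mm; the calibration is good to about 2 mm. A picture is of the moment at which its call begins: read the wrist's pose just before it. camera_params takes no time and is no camera call.
- r.hand_in(): hands the job in; it is judged then, once.
The state is a dict: "time": time; "joint_pos": joint angles; "qd": joint speeds; "joint_efforts": joint torques, N m; "tool_pos": TCP position; "tcp_rot": TCP orientation; "ft_force": force on the tool from outside, world axes, zero at the start; "wrist_torque": the same for the moment, N m; "finger_gap": finger opening in mm; "grip_force": force on a finger pad.
Only numpy, scipy, OpenCV 4.12 (cv2) and the standard library are available. Lean on these libraries where they do the work, as an engineer would, in place of code of your own. Each camera call takes 0.05 s, during which the arm holds its last target. There are 200 camera calls.

## Working session

There is one attempt and no reset: what is moved stays moved. The work goes in short steps, Python scripts to look and compute and a tool call to move; the robot and the scene stay as the last step left them, time stands still between calls to the robot, and variables do not carry over. Pictures are saved under pics/ and viewed, at most 11 in all, crops included, and the job is handed in when it is done.

Besides the shell and the picture viewer there is one more tool, called after "Request:" as a command line: name --argument value ..., lists and objects as JSON in quotes. jog_arm: Moves the arm, as the interface text tells. Its arguments: {"type":"object","properties":{"rows":{"type":"array"},"grip":{"type":"number"},"force":{"type":"number"}},"required":["rows"]}

```bash
mkdir -p pics; cat > h.py <<'E'
import numpy as np, cv2
from scipy.spatial.transform import Rotation as R
from bench import r
def snap(n,tag):
    s=r.sense(); im,d=r.snapshot(n); cv2.imwrite(f'pics/{tag}.png',im); np.savez(f'pics/{tag}.npz',im=im,d=d,P=pose(n,s)); return im,d
def pose(n,s=None):
    c=r.camera_params(n)
    if n!='wrist': return np.array(c['pose'])
    T=np.eye(4); T[:3,:3]=R.from_euler('xyz',s['tcp_rot'],degrees=True).as_matrix(); T[:3,3]=s['tool_pos']
    return T@np.array(c['tool_from_camera'])
def cloud(n,tag):
    z=np.load(f'pics/{tag}.npz'); c=r.camera_params(n); d=z['d']; v,u=np.mgrid[:480,:640]
    p=np.stack([(u-c['cx'])/c['fx']*d,(v-c['cy'])/c['fy']*d,d],-1)
    w=p@z['P'][:3,:3].T+z['P'][:3,3]; w[d==0]=np.nan; return w,z['im']
E
python3 - <<'E'
from h import *
s=r.sense(); print(s)
for n in('scene','top'): snap(n,n+'0'); c=r.camera_params(n); print(n,c)
print(r.camera_params('wrist'))
E
```

```text
{'time': 0.0, 'joint_pos': array([ 7.08518950e+01,  7.51483370e+00,  8.53290798e+01, -3.02503326e-03,
        8.72614656e+01, -4.89396150e+00]), 'qd': array([ 0.01956403, -0.09813608, -0.04830068, -0.10059918, -0.0497562 ,
       -0.05677316]), 'joint_efforts': array([ 8.88748418e-04, -5.69385874e+01, -5.00559533e+01, -3.52047191e-04,
        1.41741772e-02, -5.58827651e-06]), 'tool_pos': array([147.55984698, 581.00673706, 230.2492033 ]), 'tcp_rot': array([-1.79894747e+02, -5.97979310e-03,  1.65745998e+02]), 'ft_force': array([0.27778845, 0.14119902, 0.74873134]), 'wrist_torque': array([-0.02200791,  0.05855029,  0.00875075]), 'grip_force': 0.0, 'finger_gap': 85.07952797682691}
scene {'fx': 583.0773458920022, 'fy': 583.0773458920022, 'cx': 313.6979720491943, 'cy': 240.3193773806337, 'pose': array([[ 5.92086842e-01, -3.30535288e-01,  7.34969111e-01,
        -8.64829736e+02],
       [-8.05707406e-01, -2.61351251e-01,  5.31536546e-01,
        -1.19610731e+03],
       [ 1.63935112e-02, -9.06885851e-01, -4.21057367e-01,
         8.92136117e+02],
       [ 0.00000000e+00,  0.00000000e+00,  
[... 262 characters left out ...]
e-01,  6.92739887e-03,  7.84701722e-03,
        -2.29749129e+02],
       [-8.90874150e-03, -1.69661905e-01, -9.85462060e-01,
         1.36172453e+03],
       [ 0.00000000e+00,  0.00000000e+00,  0.00000000e+00,
         1.00000000e+00]])}
{'fx': 349.016572583324, 'fy': 349.016572583324, 'cx': 316.40846415092744, 'cy': 238.34324600064093, 'tool_from_camera': array([[-1.01093027e-04, -9.45750610e-01, -3.24893480e-01,
         8.29995543e+01],
       [ 9.99999625e-01,  1.83848433e-04, -8.46332024e-04,
         1.19404108e+00],
       [ 8.60150185e-04, -3.24893443e-01,  9.45750237e-01,
        -1.41844935e+02],
       [ 0.00000000e+00,  0.00000000e+00,  0.00000000e+00,
         1.00000000e+00]])}
```

View pics/scene0.png

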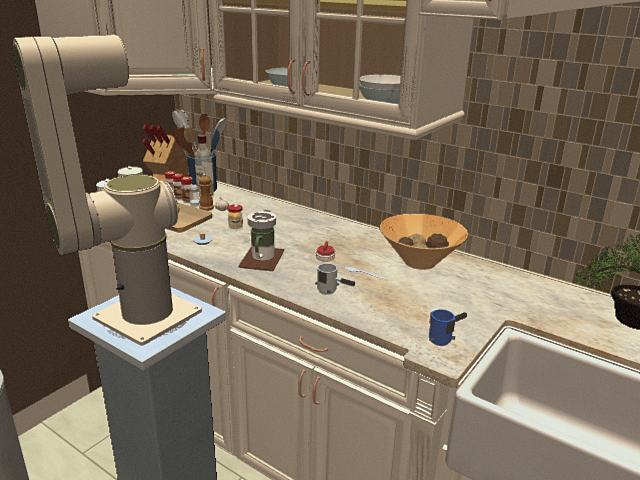

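View pics/top0.png

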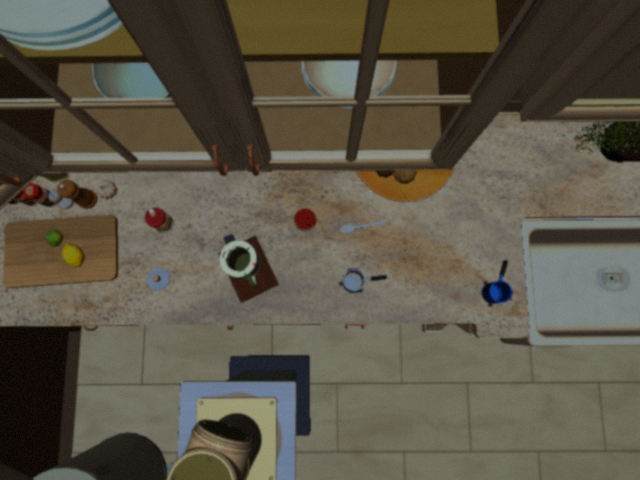

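The top view shows the stand ring at about (240,260), lid at (158,279), spoon at (360,228), timer at (305,219) and jar at (157,218). There are two dripper-like cups, a steel one at (353,281) and a blue one at (497,291). The steel one is meant, since blue is excluded. I'll confirm it in an enlarged crop and compute positions.

```bash
python3 - <<'E'
from h import *
w,im=cloud('top','top0')
a=cv2.resize(im[225:315,195:295],None,fx=4,fy=4,interpolation=cv2.INTER_CUBIC)
b=cv2.resize(im[225:315,305:400],None,fx=4,fy=4,interpolation=cv2.INTER_CUBIC)
cv2.imwrite('pics/crop.png',np.clip(np.hstack([a,b])*1.6,0,255).astype('uint8'))
for n,(u,v) in dict(lidknob=(158,279),drip=(353,281),handle=(378,277),post=(231,241)).items(): print(n,w[v,u].round(0))
def stat(n,box,z0,z1):
    u0,u1,v0,v1=box; p=w[v0:v1,u0:u1].reshape(-1,3); p=p[(p[:,2]>z0)&(p[:,2]<z1)]
    c,rr=cv2.minEnclosingCircle(p[:,:2].astype('float32')); print(n,len(p),np.round(c),round(rr,1),p[:,2].max().round(),np.median(p[:,2]).round(1))
stat('ring',(210,270,225,300),142,160)
stat('lid',(140,175,262,295),6,20)
stat('driprim',(335,372,262,298),74,90)
stat('handle',(371,392,268,285),40,65)
E
```

```text
lidknob [432. 224.  35.]
drip [ 426. -322.    3.]
handle [ 432. -387.   60.]
post [518.   1. 151.]
ring 619 [483. -15.] 57.6 160.0 152.3
lid 390 [438. 237.] 57.0 20.0 12.3
driprim 100 [ 422. -319.] 32.9 89.0 79.6
handle 74 [ 431. -389.] 22.1 64.0 56.7
```

View pics/crop.png

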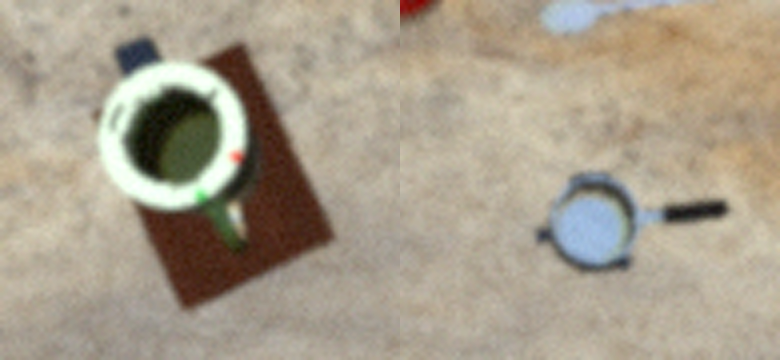

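The left crop shows the ring with its green dot at crop (201,196) and red dot at (237,157). The right crop shows the steel dripper with its black handle at (697,211) and dark lugs, so it is confirmed as the steel one and not blue. From the dots, stand yaw is about 25° and hang yaw about 70°. The dripper's own yaw is about 97°.

```bash
cat >> h.py <<'E'
def go(x,y,z,psi):
    s=r.sense(); A=R.from_euler('xyz',s['tcp_rot'],degrees=True); B=R.from_euler('xyz',[180,0,psi],degrees=True)
    d=A.inv().apply(np.array([x,y,z])-s['tool_pos']); v=(A.inv()*B).as_rotvec()
    print('shift',d.round(1),'turn',v.round(3),'rows',max(np.linalg.norm(d)/50,np.degrees(np.linalg.norm(v))/8.59).round(1))
E
python3 -c "
from h import *
go(450,240,270,150);go(483,-15,260,70)"
```

```text
shift [-377.1 -256.1  -39.3] turn [-0.002  0.     0.275] rows 9.2
shift [-471.9 -495.2  -28.9] turn [-1.000e-03  1.000e-03  1.671e+00] rows 13.7
```

Request:
jog_arm --rows '[[[-45, -30, -20], [0, 0, 0.1]], [[-90, -60, -39], [0, 0, 0.2]], [[-135, -90, -39], [0, 0, 0.275]], [[-180, -120, -39], [0, 0, 0.4]], [[-225, -150, -39], [0, 0, 0.5]], [[-270, -180, -39], [0, 0, 0.6]], [[-315, -210, -39], [0, 0, 0.7]], [[-360, -240, -35], [0, 0, 0.8]], [[-380, -260, -30], [0, 0, 0.9]], [[-400, -300, -29], [0, 0, 1.0]]]'

```text
time: 1.1
tool_pos: [459.2, 200.6, 259.8]
tcp_rot: [-180.0, -0.0, 108.2]
ft_force: [0.8, -0.6, -0.3]
finger_gap: 85.4
grip_force: 0.0
```

```bash
python3 -c "
from h import *
print(r.sense()['tool_pos'],r.sense()['tcp_rot']);go(483,-15,260,70)"
```

```text
[459.16696444 200.56572334 259.78789476] [-1.79954845e+02 -1.91639844e-03  1.08211062e+02]
shift [-2.122e+02 -4.470e+01 -2.000e-01] turn [-0.001  0.     0.667] rows 4.4
```

Request:
jog_arm --rows '[[[-45, -10, 0], [0, 0, 0.14]], [[-90, -20, 0], [0, 0, 0.28]], [[-135, -30, 0], [0, 0, 0.42]], [[-180, -38, 0], [0, 0, 0.56]], [[-212, -45, 0], [0, 0, 0.667]], [[-212, -45, 0], [0, 0, 0.667]], [[-212, -45, 0], [0, 0, 0.667]], [[-212, -45, 0], [0, 0, 0.667]]]'

```text
time: 1.9
tool_pos: [482.3, -12.1, 260.5]
tcp_rot: [-180.0, -0.0, 70.3]
ft_force: [-0.2, -0.3, -0.4]
finger_gap: 85.5
grip_force: 0.0
```

```bash
python3 - <<'E'
from h import *
im,d=snap('wrist','w1'); w,im=cloud('wrist','w1'); print(r.sense()['tool_pos'])
z=w[...,2]; m=(z>148)&(z<156)
hsv=cv2.cvtColor(im,cv2.COLOR_BGR2HSV); H,S,V=cv2.split(hsv)
p=w[m]; print(len(p),np.median(p[:,2]))
for n,q in dict(red=((H<10)|(H>170)),green=(H>45)&(H<80)).items():
    k=m&q&(S>150)&(V>70); vv,uu=np.where(k); print(n,k.sum(),uu.mean().round(),vv.mean().round(),w[k].mean(0).round(1),w[k].std(0).round(1))
# circle fit of outer edge: hull of ring points
k=cv2.morphologyEx(m.astype('uint8'),cv2.MORPH_OPEN,np.ones((3,3)))>0
h=cv2.convexHull(w[k][:,:2].astype('float32'))[:,0]
from scipy.optimize import least_squares
f=least_squares(lambda a:np.hypot(h[:,0]-a[0],h[:,1]-a[1])-47,[483,-15],loss='soft_l1'); print(f.x,np.round(f.fun,1))
E
```

```text
[482.28531711 -11.93637041 260.58659243]
6071 151.22249456053862
red 51 308.0 299.0 [458.5 -59.5 152.2] [1.6 1.7 0.6]
green 48 268.0 285.0 [433.5 -37.3 152.2] [1.7 1.7 0.5]
[473.16264744 -18.36282273] [17.2 18.  17.7 16.8 -0.1 -0.1 -0.1 -0.2 -0.2 -0.2 -0.1  0.  -0.  -0.1
 -0.1 -0.  -0.1 -0.1 -0.1  0.1  0.   0.1  0.2  0.2 -0.   0.1  0.3  0.3
  0.3  0.7  0.6  0.7  0.6  1.  -0.  -0.1 -0.1  0.   0.3 -0.   0.2 -0.
  0.   0.   0.2 -0.3 -0.2 -0.3 -0.1 -0.5 -0.3 16.8]
```

View pics/w1.png

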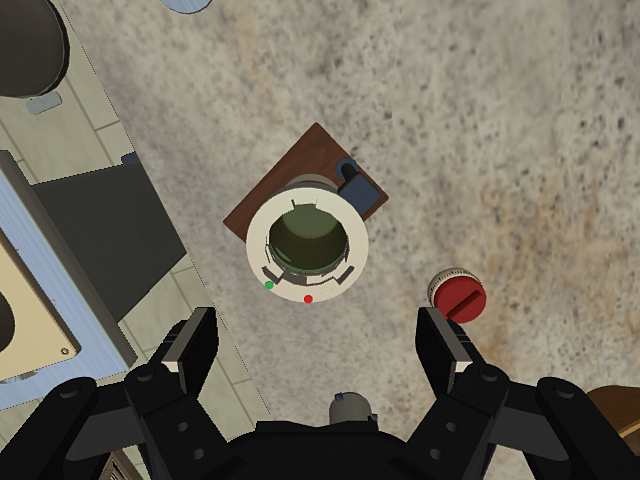

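The wrist view shows the ring at about (307,245), the green dot at (268,285), the red dot at (308,299) and the mug inside. The ring axis comes out at (473.2,-18.4), stand yaw 25.4° and hang yaw 70.4°. Next is the dripper.

```bash
python3 -c "
from h import *
go(424,-319,200,97)"
```

```text
shift [-308.8   48.3   60.5] turn [-0.    -0.    -0.465] rows 6.4
```

Request:
jog_arm --rows '[[[-45, 7, 0], [0, 0, -0.07]], [[-90, 14, 0], [0, 0, -0.14]], [[-135, 21, 10], [0, 0, -0.21]], [[-180, 28, 20], [0, 0, -0.28]], [[-225, 35, 30], [0, 0, -0.35]], [[-270, 42, 45], [0, 0, -0.42]], [[-309, 48, 60], [0, 0, -0.465]], [[-309, 48, 60], [0, 0, -0.465]], [[-309, 48, 60], [0, 0, -0.465]], [[-309, 48, 60], [0, 0, -0.465]]]'

```text
time: 2.95
tool_pos: [424.0, -318.8, 201.2]
tcp_rot: [180.0, -0.0, 97.0]
ft_force: [-1.0, 0.6, -1.0]
finger_gap: 85.0
grip_force: 0.0
```

```bash
python3 - <<'E'
from h import *
im,d=snap('wrist','w2'); w,im=cloud('wrist','w2'); print(r.sense()['tool_pos'],r.sense()['tcp_rot'])
z=w[...,2]; near=(np.hypot(w[...,0]-424,w[...,1]+319)<45)
m=near&(z>76)&(z<84)
h=cv2.convexHull(w[m][:,:2].astype('float32'))[:,0]
from scipy.optimize import least_squares
f=least_squares(lambda a:np.hypot(h[:,0]-a[0],h[:,1]-a[1])-30,[424,-319],loss='soft_l1'); print(m.sum(),f.x,np.round(f.fun,1))
c=f.x
dd=np.hypot(w[...,0]-c[0],w[...,1]-c[1]); k=(dd>48)&(dd<94)&(z>50)&(z<62)
p=w[k][:,:2]; m0=p.mean(0); rect=cv2.minAreaRect(p.astype('float32')); print(len(p),m0,rect, 'yaw',np.degrees(np.arctan2(c[1]-m0[1],c[0]-m0[0])))
E
```

```text
[ 424.10604353 -318.80881935  201.44256246] [1.79952292e+02 2.63684438e-02 9.69912890e+01]
1055 [ 423.38838158 -319.53247392] [ 3.2  2.5  3.3  2.3 -0.1 -0.1 -0.1 -0.1 -0.2 -0.1 -0.1 -0.1 -0.2 -0.2
 -0.1 -0.2 -0.1  0.  -0.   0.1  0.  -0.  -0.1  0.   3.5  2.3  3.5  0.1
 -0.2  0.1 -0.1 -0.   0.2 -0.3 -0.1 -0.3 -0.1]
547 [ 430.71823918 -387.74354462] ((430.7683410644531, -388.87939453125), (11.901006698608398, 43.88948059082031), 5.219900131225586) yaw 96.13338127271679
```

View pics/w2.png

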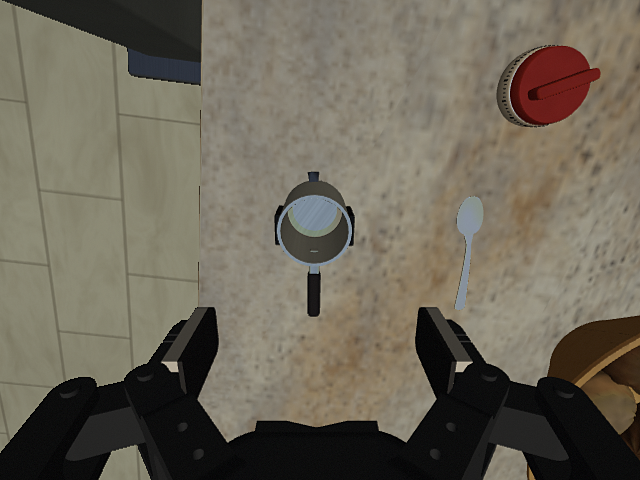

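The wrist view shows the steel dripper centred at about (314,230) with its handle down at (313,295), and the spoon is clear at (465,250). Now descending onto it.

```bash
python3 -c "
from h import *
go(423.4,-319.5,38,96.1)"
```

```text
shift [ -0.5  -0.9 163.4] turn [0.001 0.    0.016] rows 3.3
```

Request:
jog_arm --rows '[[[-0.5, -0.9, 40], [0, 0, 0.016]], [[-0.5, -0.9, 80], [0, 0, 0.016]], [[-0.5, -0.9, 115], [0, 0, 0.016]], [[-0.5, -0.9, 145], [0, 0, 0.016]], [[-0.5, -0.9, 163], [0, 0, 0.016]], [[-0.5, -0.9, 163], [0, 0, 0.016]], [[-0.5, -0.9, 163], [0, 0, 0.016]]]'

```text
time: 3.7
tool_pos: [423.1, -320.0, 38.7]
tcp_rot: [180.0, 0.0, 96.0]
ft_force: [0.2, -1.0, 0.2]
finger_gap: 85.3
grip_force: 0.0
```

Request:
jog_arm --rows '[[[0, 0, 0], [0, 0, 0]], [[0, 0, 0], [0, 0, 0]], [[0, 0, 0], [0, 0, 0]], [[0, 0, 0], [0, 0, 0]], [[0, 0, 0], [0, 0, 0]], [[0, 0, 0], [0, 0, 0]], [[0, 0, 0], [0, 0, 0]], [[0, 0, 0], [0, 0, 0]]]' --grip 55 --force 40

```text
time: 4.5
tool_pos: [423.6, -321.5, 40.1]
tcp_rot: [179.9, 0.1, 96.0]
ft_force: [-1.4, 2.3, 7.1]
finger_gap: 63.7
grip_force: 44.5
```

Request:
jog_arm --rows '[[[0, 0, -20], [0, 0, 0]], [[0, 0, -50], [0, 0, 0]], [[0, 0, -90], [0, 0, 0]], [[0, 0, -130], [0, 0, 0]], [[0, 0, -165], [0, 0, 0]], [[0, 0, -185], [0, 0, 0]], [[0, 0, -195], [0, 0, 0]], [[0, 0, -195], [0, 0, 0]], [[0, 0, -195], [0, 0, 0]]]'

```text
time: 5.4
tool_pos: [421.9, -320.3, 231.5]
tcp_rot: [-179.9, -0.1, 96.0]
ft_force: [-0.5, -0.2, -1.8]
finger_gap: 63.3
grip_force: 45.2
```

```bash
cat > drip.py <<'E'
from h import *
import sys
from scipy.optimize import least_squares
tag=sys.argv[1]; s=r.sense(); snap('wrist',tag); w,im=cloud('wrist',tag); print(s['tool_pos'],s['tcp_rot'],s['finger_gap'],s['ft_force'].round(1))
# rim in tool frame
A=R.from_euler('xyz',s['tcp_rot'],degrees=True); t=A.inv().apply((w-s['tool_pos']).reshape(-1,3)).reshape(w.shape)
q=np.hypot(t[...,0],t[...,1])
m=(q<40)&(q>20)&(t[...,2]>-60)&(t[...,2]<-20); zt=np.percentile(t[m][:,2],3)
print('rim tool z range',np.percentile(t[m][:,2],[1,5,20,50]).round(1))
m&=np.abs(t[...,1])<27
rz=t[m][:,2]; zr=float(sys.argv[2]) if len(sys.argv)>2 else np.percentile(rz,5)+1
k=m&(np.abs(t[...,2]-zr)<2.5); h=cv2.convexHull(t[k][:,:2].astype('float32'))[:,0]
f=least_squares(lambda a:np.hypot(h[:,0]-a[0],h[:,1]-a[1])-30,[0,0],loss='soft_l1'); print('rim centre in tool',f.x.round(1),'res',np.abs(f.fun).mean().round(2),k.sum(),'z',zr)
c=f.x; print('world',(A.apply([*c,zr])+s['tool_pos']).round(1))
dd=np.hypot(t[...,0]-c[0],t[...,1]-c[1]); k=(dd>50)&(dd<94)&(t[...,0]<0)&(np.abs(t[...,1])<15)&(np.abs(t[...,2]-zr-23)<5)
p=t[k]; print('handle mean',p.mean(0).round(1),len(p),'angle vs tool x',np.degrees(np.arctan2(c[1]-p[:,1].mean(),c[0]-p[:,0].mean())).round(2))
E
python3 drip.py w3
python3 -c "
from h import *
go(473.2,-18.4,240,70.4)"
```

```text
[ 421.8617028  -320.26638927  231.52512348] [-1.79942478e+02 -6.74262713e-02  9.59556179e+01] 63.30029521467119 [-0.5 -0.2 -1.8]
rim tool z range [-59.  -53.7 -39.5 -35.8]
rim centre in tool [2.2 0.9] res 0.41 4110 z -38.640699896809465
world [ 422.5 -318.   270.2]
handle mean [nan nan nan] 0 angle vs tool x nan
shift [294.7  82.6  -8.7] turn [-0.002 -0.002  0.446] rows 6.1drip.py:16: RuntimeWarning: Mean of empty slice.
  p=t[k]; print('handle mean',p.mean(0).round(1),len(p),'angle vs tool x',np.degrees(np.arctan2(c[1]-p[:,1].mean(),c[0]-p[:,0].mean())).round(2))
  ret = um.true_divide(
  ret = ret.dtype.type(ret / rcount)
```

View pics/w3.png

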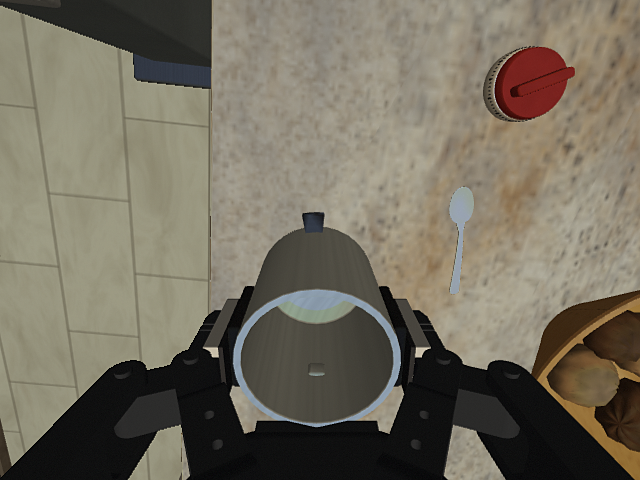

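```bash
python3 - <<'E'
from h import *
from scipy.optimize import least_squares
w,im=cloud('wrist','w3'); p0=np.array([421.86,-320.27,231.53]); A=R.from_euler('xyz',[-179.942,-.067,95.956],degrees=True)
t=A.inv().apply((w-p0).reshape(-1,3)).reshape(w.shape)
# rim ring pixels: near-side & far side along column ~317 and others
for v in (288,290,292,294,296,298,418,421,424,427): print(v,t[v,317].round(1),t[v,300].round(1))
for u in (233,236,239,242,393,396,399,402): print(u,t[357,u].round(1))
E
```

```text
288 [ 32.    1.2 -39.1] [ 31.   -4.5 -37.3]
290 [ 31.6   1.2 -39.7] [ 30.9  -4.4 -38.5]
292 [ 30.8   1.2 -39.6] [ 30.7  -4.4 -39.5]
294 [ 29.8   1.2 -39.2] [ 30.1  -4.4 -39.6]
296 [ 29.1   1.2 -39.3] [ 29.   -4.4 -38.9]
298 [-13.2   1.4  36.7] [-12.6  -8.4  35.8]
418 [-24.6   1.2 -37.3] [-24.5  -5.3 -37.3]
421 [-25.4   1.2 -37.9] [-25.5  -5.3 -37.9]
424 [-26.1   1.2 -38.7] [ 10.5  -3.2 -72.8]
427 [ 10.6   1.1 -73.8] [ 10.7  -3.2 -73.9]
233 [  4.9 -28.4 -39.1]
236 [  4.8 -27.4 -38.9]
239 [  5.4 -26.1 -39.7]
242 [  3.  -25.9 -36.6]
393 [  4.7  28.1 -38.8]
396 [  4.6  29.2 -38.7]
399 [  5.3  30.  -39.5]
402 [  2.   32.3 -35.3]
```

```bash
python3 -c "
from h import *
go(471.8,-19.8,235,70.4)"
```

```text
shift [293.4  81.1  -3.7] turn [-0.002 -0.002  0.446] rows 6.1
```

Request:
jog_arm --rows '[[[35, 10, -4], [0, 0, 0.05]], [[80, 22, -4], [0, 0, 0.12]], [[125, 34, -4], [0, 0, 0.2]], [[170, 46, -4], [0, 0, 0.27]], [[215, 59, -4], [0, 0, 0.34]], [[255, 70, -4], [0, 0, 0.4]], [[280, 78, -4], [0, 0, 0.44]], [[293.4, 81.1, -4], [-0.001, -0.001, 0.446]], [[293.4, 81.1, -4], [-0.001, -0.001, 0.446]], [[293.4, 81.1, -4], [-0.001, -0.001, 0.446]]]'

```text
time: 6.45
tool_pos: [471.8, -20.4, 235.4]
tcp_rot: [-179.9, 0.1, 70.5]
ft_force: [-1.3, 0.3, -1.9]
finger_gap: 63.4
grip_force: 45.2
```

```bash
python3 -c "
from h import *
print(r.sense()['tool_pos'],r.sense()['tcp_rot']);go(471.8,-19.8,182,70.4)"
```

```text
[471.80064766 -20.35499578 235.38336922] [-1.79940554e+02  8.86298151e-02  7.04731711e+01]
shift [ 0.6 -0.1 53.4] turn [-0.001  0.002  0.001] rows 1.1
```

Request:
jog_arm --rows '[[[0.4, 0, 15], [0, 0, 0]], [[0.4, 0, 30], [0, 0, 0]], [[0.4, 0, 42], [0, 0, 0]], [[0.4, 0, 50], [0, 0, 0]], [[0.4, 0, 53], [0, 0, 0]], [[0.4, 0, 53], [0, 0, 0]]]'

```text
time: 7.05
tool_pos: [472.3, -20.2, 183.1]
tcp_rot: [180.0, 0.1, 70.4]
ft_force: [-0.1, -0.5, -1.1]
finger_gap: 63.3
grip_force: 45.3
```

Request:
jog_arm --rows '[[[0, 0, 2], [0, 0, 0]], [[0, 0, 4], [0, 0, 0]], [[0, 0, 6], [0, 0, 0]], [[0, 0, 8], [0, 0, 0]], [[0, 0, 9], [0, 0, 0]], [[0, 0, 9], [0, 0, 0]]]'

```text
time: 7.65
tool_pos: [472.6, -20.1, 174.6]
tcp_rot: [179.9, 0.0, 70.4]
ft_force: [-0.3, 0.9, -1.9]
finger_gap: 63.6
grip_force: 45.3
```

Request:
jog_arm --rows '[[[0, 0, 2], [0, 0, 0]], [[0, 0, 4], [0, 0, 0]], [[0, 0, 6], [0, 0, 0]], [[0, 0, 8], [0, 0, 0]], [[0, 0, 9.5], [0, 0, 0]], [[0, 0, 9.5], [0, 0, 0]]]'

```text
time: 8.25
tool_pos: [472.7, -20.1, 165.3]
tcp_rot: [179.9, 0.0, 70.4]
ft_force: [-0.2, 0.2, -1.8]
finger_gap: 63.5
grip_force: 45.2
```

Request:
jog_arm --rows '[[[0, 0, 1], [0, 0, 0]], [[0, 0, 1.5], [0, 0, 0]], [[0, 0, 1.5], [0, 0, 0]]]'

```text
time: 8.55
tool_pos: [472.9, -20.0, 165.0]
tcp_rot: [179.9, 0.0, 70.4]
ft_force: [-5.9, 2.5, 9.1]
finger_gap: 63.1
grip_force: 46.6
```

Contact with the ledge is at the expected height. Opening and lifting clear now.

Request:
jog_arm --rows '[[[0, 0, 0], [0, 0, 0]], [[0, 0, 0], [0, 0, 0]], [[0, 0, 0], [0, 0, 0]], [[0, 0, 0], [0, 0, 0]], [[0, 0, 0], [0, 0, 0]], [[0, 0, 0], [0, 0, 0]]]' --grip 85

```text
time: 9.15
tool_pos: [472.7, -20.1, 163.7]
tcp_rot: [179.9, 0.0, 70.4]
ft_force: [-0.3, -0.1, -0.8]
finger_gap: 85.1
grip_force: 0.0
```

Request:
jog_arm --rows '[[[0, 0, -20], [0, 0, 0]], [[0, 0, -50], [0, 0, 0]], [[0, 0, -90], [0, 0, 0]], [[0, 0, -120], [0, 0, 0]], [[0, 0, -135], [0, 0, 0]], [[0, 0, -135], [0, 0, 0]], [[0, 0, -135], [0, 0, 0]]]'

```text
time: 9.85
tool_pos: [472.2, -19.9, 297.3]
tcp_rot: [-180.0, 0.1, 70.4]
ft_force: [-0.1, -0.6, -0.1]
finger_gap: 85.1
grip_force: 0.0
```

```bash
cat > m.py <<'E'
from h import *
import sys
from scipy.optimize import least_squares
tag=sys.argv[1]; zr=float(sys.argv[2]); s=r.sense(); snap('wrist',tag); w,im=cloud('wrist',tag); print(s['tool_pos'],s['tcp_rot'])
c0=np.array([473.2,-18.4]); q=np.hypot(*(w[...,:2]-c0).transpose(2,0,1))
m=(q<45)&(np.abs(w[...,2]-zr)<7)
k=m; print('rim z',np.median(w[k&(q>26)&(q<31)][:,2]).round(1))
h=cv2.convexHull(w[m&(q<34)][:,:2].astype('float32'))[:,0]
f=least_squares(lambda a:np.hypot(h[:,0]-a[0],h[:,1]-a[1])-30,c0,loss='soft_l1'); print('rim centre',f.x.round(1))
P=w[k&(q>26)&(q<31)]; X=np.c_[P[:,:2]-c0,np.ones(len(P))]; g=np.linalg.lstsq(X,P[:,2],rcond=None)[0]; print('tilt deg',np.degrees(g[:2]).round(2))
V=im.max(-1)
k=(q>52)&(q<92)&(np.abs(w[...,2]-zr+23)<7); p=w[k]; print('handle',p.mean(0).round(1),len(p),'yaw',np.degrees(np.arctan2(c0[1]-p[:,1].mean(),c0[0]-p[:,0].mean())).round(1))
E
python3 m.py w4 205
```

```text
[472.23263133 -19.94315745 297.31357562] [-1.79982064e+02  6.06053276e-02  7.03997455e+01]
rim z 203.9
rim centre [474.9 -17.9]
tilt deg [0.46 0.32]
handle [450.1 -84.8 180.5] 566 yaw 70.8
```

View pics/w4.png

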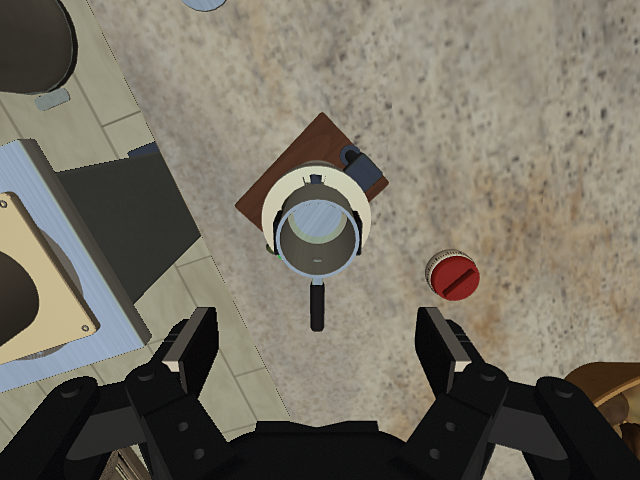

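The dripper hangs level at about rim (318,235), rim height ~204–205, handle at (317,305) and yaw ~70.6°. Now to cage the handle.

```bash
python3 -c "
from h import *
go(449.1,-86.9,158,70.6)"
```

```text
shift [-70.6   1.3 138.7] turn [-0.002  0.001 -0.003] rows 3.1
```

Request:
jog_arm --rows '[[[-40, 1.3, 0], [0, 0, 0]], [[-70.6, 1.3, 0], [0, 0, 0]], [[-70.6, 1.3, 30], [0, 0, 0]], [[-70.6, 1.3, 70], [0, 0, 0]], [[-70.6, 1.3, 105], [0, 0, 0]], [[-70.6, 1.3, 130], [0, 0, 0]], [[-70.6, 1.3, 139], [0, 0, 0]], [[-70.6, 1.3, 139], [0, 0, 0]]]'

```text
time: 10.7
tool_pos: [448.4, -86.5, 157.2]
tcp_rot: [-179.8, 0.1, 70.4]
ft_force: [0.5, -1.5, 0.8]
finger_gap: 85.1
grip_force: 0.0
```

Request:
jog_arm --rows '[[[0, 0, 0], [0, 0, 0]], [[0, 0, 0], [0, 0, 0]], [[0, 0, 0], [0, 0, 0]], [[0, 0, 0], [0, 0, 0]], [[0, 0, 0], [0, 0, 0]], [[0, 0, 0], [0, 0, 0]], [[0, 0, 0], [0, 0, 0]], [[0, 0, 0], [0, 0, 0]], [[0, 0, 0], [0, 0, 0]], [[0, 0, 0], [0, 0, 0]]]' --grip 17 --force 20

```text
time: 11.7
tool_pos: [450.2, -87.1, 159.8]
tcp_rot: [179.9, 0.0, 70.4]
ft_force: [-0.1, -0.1, -0.7]
finger_gap: 16.8
grip_force: 0.0
```

```bash
python3 - <<'E'
from h import *
s=r.sense(); print(s['tool_pos'],s['tcp_rot'],s['finger_gap'],s['ft_force'],s['time'])
# arc rows: from yaw a0 to a0-d in tool frame at start; tool at (-72,0) from axis
for d in range(5,56,5):
    t=np.radians(d)  # cw seen from above = + about tool z (down)
    print(d,(-72*np.cos(t)+72).round(1),(-72*np.sin(t)).round(1),t.round(3))
C=np.array([473,-19]);p=s['tool_pos'][:2]-C;print(np.hypot(*p),np.degrees(np.arctan2(-p[1],-p[0])))
E
```

```text
[450.21621701 -87.06305535 159.8028987 ] [1.79935215e+02 4.56155821e-02 7.04066112e+01] 16.846628152938333 [-0.12023196 -0.06528308 -0.68479057] 11.7
5 0.3 -6.3 0.087
10 1.1 -12.5 0.175
15 2.5 -18.6 0.262
20 4.3 -24.6 0.349
25 6.7 -30.4 0.436
30 9.6 -36.0 0.524
35 13.0 -41.3 0.611
40 16.8 -46.3 0.698
45 21.1 -50.9 0.785
50 25.7 -55.2 0.873
55 30.7 -59.0 0.96
71.7752065181784 71.49227599171772
```

Request:
jog_arm --rows '[[[0.3, -6.3, 0], [0, 0, 0.087]], [[1.1, -12.5, 0], [0, 0, 0.175]], [[2.5, -18.6, 0], [0, 0, 0.262]], [[4.3, -24.6, 0], [0, 0, 0.349]], [[6.7, -30.4, 0], [0, 0, 0.436]], [[9.6, -36.0, 0], [0, 0, 0.524]], [[13.0, -41.3, 0], [0, 0, 0.611]], [[15.2, -44.3, 0], [0, 0, 0.663]], [[16.8, -46.3, 0], [0, 0, 0.698]], [[16.8, -46.3, 0], [0, 0, 0.698]]]'

```text
time: 12.7
tool_pos: [412.2, -55.6, 159.8]
tcp_rot: [179.9, -0.0, 30.4]
ft_force: [-0.7, 0.0, 0.5]
finger_gap: 17.4
grip_force: 0.0
```

```bash
python3 - <<'E'
from h import *
s=r.sense();print(s['wrist_torque'],s['grip_force'])
for yaw in (28,26,24,22):
    t=np.radians(yaw); go(473-72*np.cos(t),-19-72*np.sin(t),159,yaw)
E
```

```text
[-0.02335762 -0.02293996 -0.02675712] 0.0
shift [-1.  -3.8  0.8] turn [ 0.001 -0.     0.042] rows 0.3
shift [-0.8 -6.3  0.8] turn [ 0.001 -0.     0.077] rows 0.5
shift [-0.6 -8.8  0.8] turn [ 0.001 -0.     0.112] rows 0.7
shift [ -0.2 -11.3   0.8] turn [ 0.001 -0.     0.147] rows 1.0
```

Request:
jog_arm --rows '[[[-0.9, -2, 0], [0, 0, 0.02]], [[-0.9, -3.8, 0], [0, 0, 0.042]], [[-0.8, -5, 0], [0, 0, 0.06]], [[-0.8, -6.3, 0], [0, 0, 0.077]], [[-0.7, -7.6, 0], [0, 0, 0.095]], [[-0.6, -8.8, 0], [0, 0, 0.112]], [[-0.4, -10, 0], [0, 0, 0.13]], [[-0.2, -11.3, 0], [0, 0, 0.147]], [[-0.2, -11.3, 0], [0, 0, 0.147]]]'

```text
time: 13.6
tool_pos: [406.5, -46.1, 159.8]
tcp_rot: [179.9, -0.0, 21.9]
ft_force: [0.2, -0.8, 0.0]
finger_gap: 17.1
grip_force: 0.7
```

```bash
python3 m.py w5 202; python3 - <<'E'
from h import *
w,im=cloud('wrist','w5'); q=np.hypot(w[...,0]-473.2,w[...,1]+18.4)
for a in((26,31,195,212),(40,47,148,158)):
    k=(q>a[0])&(q<a[1])&(w[...,2]>a[2])&(w[...,2]<a[3]); print(k.sum(),np.median(w[k][:,2]))
cv2.imwrite('pics/w5v.png',im)
E
```

```text
[406.45697726 -46.14307313 159.81910893] [ 1.79892543e+02 -3.14706358e-02  2.19469640e+01]
rim z 198.9
rim centre [471.9 -15.7]
tilt deg [0.24 0.43]
handle [411.  -45.1 177. ] 3591 yaw 23.2
7484 198.89677955536217
5831 151.2537212213782
```

View pics/w5.png

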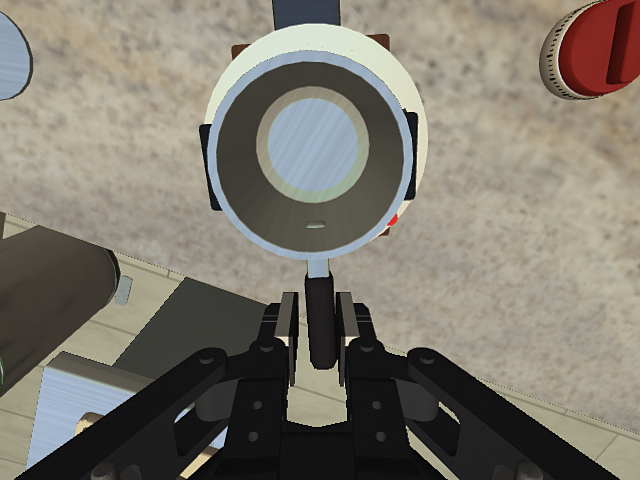

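The view shows the handle at (319,320) between the fingers and the red dot exposed at (392,219). The rim is 47.7 mm above the ring top, having dropped 5 mm, so the dripper is locked home. I'll release it and go to the lid.

Request:
jog_arm --rows '[[[0, 0, 0], [0, 0, 0]], [[0, 0, 0], [0, 0, 0]], [[0, 0, 0], [0, 0, 0]], [[0, 0, 0], [0, 0, 0]], [[0, 0, 0], [0, 0, 0]], [[0, 0, -15], [0, 0, 0]], [[0, 0, -45], [0, 0, 0]], [[0, 0, -80], [0, 0, 0]], [[0, 0, -100], [0, 0, 0]], [[0, 0, -110], [0, 0, 0]]]' --grip 85

```text
time: 14.65
tool_pos: [407.2, -46.1, 272.2]
tcp_rot: [179.8, -0.2, 22.0]
ft_force: [-1.1, 0.4, 0.0]
finger_gap: 85.1
grip_force: 0.0
```

```bash
python3 -c "
from h import *
go(436,228,140,70)"
```

```text
shift [ 129.  -243.8  131.8] turn [ 0.004 -0.002 -0.838] rows 6.1
```

Request:
jog_arm --rows '[[[20, -38, 0], [0, 0, -0.12]], [[40, -76, 0], [0, 0, -0.25]], [[60, -114, 0], [0, 0, -0.38]], [[80, -152, 20], [0, 0, -0.52]], [[100, -190, 50], [0, 0, -0.65]], [[120, -225, 90], [0, 0, -0.77]], [[129, -244, 125], [0.004, -0.002, -0.838]], [[129, -244, 132], [0.004, -0.002, -0.838]], [[129, -244, 132], [0.004, -0.002, -0.838]], [[129, -244, 132], [0.004, -0.002, -0.838]]]'

```text
time: 15.65
tool_pos: [435.1, 227.9, 138.3]
tcp_rot: [-179.9, 0.0, 69.9]
ft_force: [0.6, -0.1, 1.2]
finger_gap: 85.3
grip_force: 0.0
```

```bash
python3 - <<'E'
from h import *
snap('wrist','w6'); w,im=cloud('wrist','w6'); s=r.sense(); print(s['tool_pos'],s['tcp_rot'])
from scipy.optimize import least_squares
q=np.hypot(w[...,0]-436,w[...,1]-228); z=w[...,2]
for n,a,b,rad in(('disc',9,15,33),('knob',33,40,9)):
    m=(q<50)&(z>a)&(z<b); h=cv2.convexHull(w[m][:,:2].astype('float32'))[:,0]
    f=least_squares(lambda x:np.hypot(h[:,0]-x[0],h[:,1]-x[1])-rad,[436,228],loss='soft_l1'); print(n,m.sum(),f.x.round(1),np.abs(f.fun).mean().round(2),np.median(w[m][:,2]).round(1)); 
    go(*f.x,17,70)
E
```

```text
[435.70659205 228.00537858 139.11162502] [-1.79934292e+02 -2.50144673e-02  6.99143949e+01]
disc 4439 [436.2 232.3] 0.28 11.3
shift [  4.1  -0.9 122.1] turn [-0.001 -0.    -0.001] rows 2.4
knob 412 [436.3 232.6] 0.42 35.2
shift [  4.4  -0.9 122.1] turn [-0.001 -0.    -0.001] rows 2.4
```

View pics/w6.png

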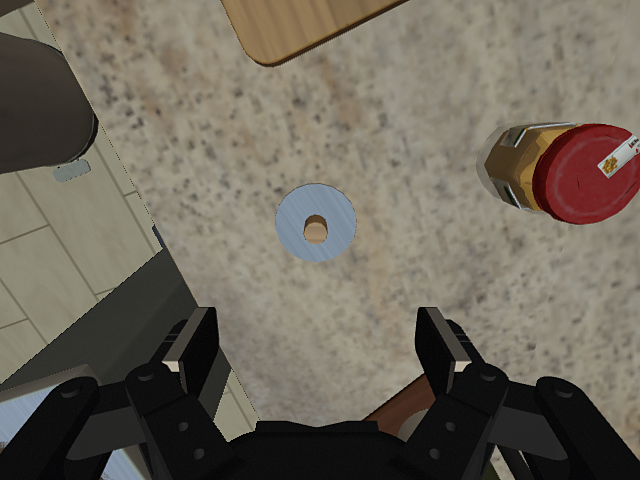

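The lid stands upright at (316,222) with its knob at (316,228), and the jar is well clear to the right. Grasping the knob.

Request:
jog_arm --rows '[[[4.3, -0.9, 35], [0, 0, 0]], [[4.3, -0.9, 70], [0, 0, 0]], [[4.3, -0.9, 98], [0, 0, 0]], [[4.3, -0.9, 115], [0, 0, 0]], [[4.3, -0.9, 122], [0, 0, 0]], [[4.3, -0.9, 122], [0, 0, 0]], [[4.3, -0.9, 122], [0, 0, 0]]]'

```text
time: 16.4
tool_pos: [436.5, 233.0, 17.4]
tcp_rot: [-180.0, -0.1, 70.0]
ft_force: [-0.2, -0.1, -0.4]
finger_gap: 85.2
grip_force: 0.0
```

Request:
jog_arm --rows '[[[0, 0, 0], [0, 0, 0]], [[0, 0, 0], [0, 0, 0]], [[0, 0, 0], [0, 0, 0]], [[0, 0, 0], [0, 0, 0]], [[0, 0, 0], [0, 0, 0]], [[0, 0, 0], [0, 0, 0]], [[0, 0, 0], [0, 0, 0]], [[0, 0, 0], [0, 0, 0]], [[0, 0, 0], [0, 0, 0]], [[0, 0, 0], [0, 0, 0]]]' --grip 10 --force 30

```text
time: 17.4
tool_pos: [434.9, 232.9, 15.7]
tcp_rot: [-179.8, 0.0, 70.0]
ft_force: [-2.4, -0.2, 5.6]
finger_gap: 17.0
grip_force: 29.5
```

```bash
python3 -c "
from h import *
go(442,-103,290,70)"
```

```text
shift [-313.5  120.7 -274.4] turn [-0.003  0.001  0.   ] rows 8.7
```

Request:
jog_arm --rows '[[[0, 0, -20], [0, 0, 0]], [[0, 0, -60], [0, 0, 0]], [[0, 0, -105], [0, 0, 0]], [[0, 0, -150], [0, 0, 0]], [[0, 0, -195], [0, 0, 0]], [[-10, 4, -235], [0, 0, 0]], [[-30, 12, -265], [0, 0, 0]], [[-70, 27, -275], [0, 0, 0]], [[-110, 42, -275], [0, 0, 0]], [[-150, 58, -275], [0, 0, 0]]]'

```text
time: 18.4
tool_pos: [438.9, 70.7, 290.8]
tcp_rot: [-179.9, 0.0, 70.1]
ft_force: [0.7, 0.1, -1.1]
finger_gap: 16.6
grip_force: 29.6
```

Request:
jog_arm --rows '[[[-45, 17, 0], [0, 0, 0]], [[-90, 35, 0], [0, 0, 0]], [[-130, 50, 0], [0, 0, 0]], [[-155, 60, 0], [0, 0, 0]], [[-163, 63, 0], [0, 0, 0]], [[-163, 63, 0], [0, 0, 0]], [[-163, 63, 0], [0, 0, 0]]]'

```text
time: 19.1
tool_pos: [442.4, -101.9, 290.1]
tcp_rot: [-179.8, 0.0, 70.0]
ft_force: [0.0, 1.1, 0.1]
finger_gap: 16.3
grip_force: 29.6
```

```bash
python3 m.py w7 200; python3 - <<'E'
from h import *
from scipy.optimize import least_squares
w,im=cloud('wrist','w7'); s=r.sense(); A=R.from_euler('xyz',s['tcp_rot'],degrees=True)
t=A.inv().apply((w-s['tool_pos']).reshape(-1,3)).reshape(w.shape)
m=(np.hypot(t[...,0],t[...,1])<42)&(t[...,2]>-4)&(t[...,2]<12)
h=cv2.convexHull(t[m][:,:2].astype('float32'))[:,0]; h=h[h[:,0]>5]
f=least_squares(lambda x:np.hypot(h[:,0]-x[0],h[:,1]-x[1])-33,[0,0],loss='soft_l1'); print('disc in tool',m.sum(),f.x.round(1),np.abs(f.fun).mean().round(2),np.median(t[m][:,2]))
P=t[m&(t[...,0]>10)]; g=np.linalg.lstsq(np.c_[P[:,:2],np.ones(len(P))],P[:,2],rcond=None)[0]; print('lid tilt deg',np.degrees(g[:2]).round(1),g[2].round(1))
E
```

```text
[ 442.40868036 -101.89741574  290.11676614] [-1.79783467e+02  2.36156129e-02  7.00142493e+01]
rim z 198.9
rim centre [472.3 -16.9]
tilt deg [-0.12  0.26]
handle [408.2 -47.5 175.4] 851 yaw 24.1
disc in tool 7674 [-0.3  0.7] 0.13 4.547769475490398
lid tilt deg [ 2.1 -0.2] 3.8
```

View pics/w7.png

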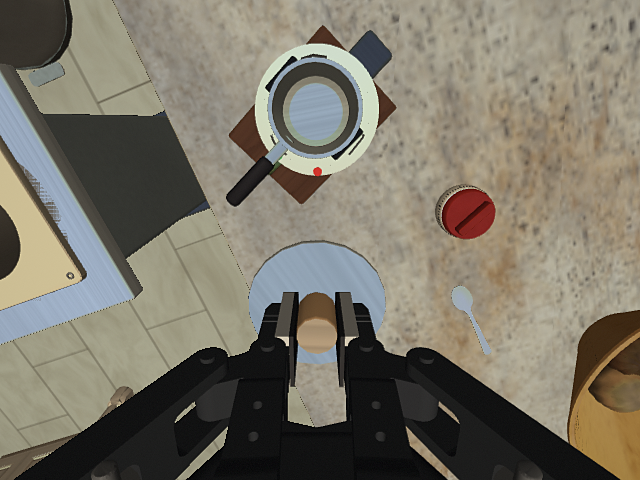

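The view shows the dripper locked at (316,108), handle to lower left at (255,180). The lid is held at (316,300), nearly level. Rim is at about (472.8,-17.3) and the lid's offset in the tool is (-0.3,0.7). Moving over the rim.

```bash
python3 -c "
from h import *
go(472.2,-16.8,230,70)"
```

```text
shift [89.9 -0.8 60.2] turn [-0.003  0.     0.001] rows 2.2
```

Request:
jog_arm --rows '[[[30, 0, 0], [0, 0, 0]], [[65, -0.5, 10], [0, 0, 0]], [[86, -0.8, 30], [-0.003, 0, 0]], [[90, -0.8, 48], [-0.003, 0, 0]], [[90, -0.8, 57], [-0.003, 0, 0]], [[90, -0.8, 60], [-0.003, 0, 0]], [[90, -0.8, 60], [-0.003, 0, 0]], [[90, -0.8, 60], [-0.003, 0, 0]]]'

```text
time: 19.95
tool_pos: [472.6, -18.2, 231.3]
tcp_rot: [179.9, 0.0, 70.0]
ft_force: [-0.5, 0.4, 0.1]
finger_gap: 16.6
grip_force: 29.6
```

```bash
python3 -c "
from h import *
print(r.sense()['tool_pos']);go(472.2,-16.8,214,70)"
```

```text
[472.64495239 -18.19609631 231.33711292]
shift [ 1.2 -0.9 17.3] turn [ 0.001  0.001 -0.   ] rows 0.3
```

Request:
jog_arm --rows '[[[0.7, -0.4, 5], [0, 0, 0]], [[0.7, -0.4, 9], [0, 0, 0]], [[0.7, -0.4, 12], [0, 0, 0]], [[0.7, -0.4, 15], [0, 0, 0]], [[0.7, -0.4, 17], [0, 0, 0]], [[0.7, -0.4, 19], [0, 0, 0]], [[0.7, -0.4, 19], [0, 0, 0]]]'

```text
time: 20.65
tool_pos: [471.9, -17.0, 210.9]
tcp_rot: [-180.0, 0.1, 70.0]
ft_force: [-0.6, -0.2, -0.5]
finger_gap: 16.7
grip_force: 29.6
```

Request:
jog_arm --rows '[[[0, 0, 1], [0, 0, 0]], [[0, 0, 2], [0, 0, 0]], [[0, 0, 3], [0, 0, 0]], [[0, 0, 3.5], [0, 0, 0]], [[0, 0, 3.5], [0, 0, 0]]]'

```text
time: 21.15
tool_pos: [472.1, -17.1, 207.8]
tcp_rot: [-180.0, 0.1, 70.0]
ft_force: [0.7, 0.4, -0.5]
finger_gap: 16.8
grip_force: 29.6
```

Request:
jog_arm --rows '[[[0, 0, 1], [0, 0, 0]], [[0, 0, 1], [0, 0, 0]]]'

```text
time: 21.35
tool_pos: [472.3, -17.1, 207.7]
tcp_rot: [180.0, 0.0, 70.0]
ft_force: [-2.8, 0.5, 6.2]
finger_gap: 16.6
grip_force: 30.2
```

Request:
jog_arm --rows '[[[0, 0, 0], [0, 0, 0]], [[0, 0, 0], [0, 0, 0]], [[0, 0, 0], [0, 0, 0]], [[0, 0, 0], [0, 0, 0]], [[0, 0, 0], [0, 0, 0]], [[0, 0, 0], [0, 0, 0]], [[0, 0, -20], [0, 0, 0]], [[0, 0, -50], [0, 0, 0]], [[0, 0, -80], [0, 0, 0]], [[0, 0, -90], [0, 0, 0]]]' --grip 60

```text
time: 22.35
tool_pos: [473.4, -17.2, 300.4]
tcp_rot: [179.7, -0.0, 70.0]
ft_force: [1.1, 0.2, 0.3]
finger_gap: 60.4
grip_force: 0.0
```

```bash
python3 - <<'E'
from h import *
snap('wrist','w8'); w,im=cloud('wrist','w8'); q=np.hypot(w[...,0]-473,w[...,1]+18)
m=(q<33)&(q>14)&(w[...,2]>195)&(w[...,2]<225); P=w[m]; g=np.linalg.lstsq(np.c_[P[:,:2]-[473,-18],np.ones(len(P))],P[:,2],rcond=None)[0]
print('disc top',np.median(P[:,2]),'tilt',np.degrees(g[:2])); k=(q>40)&(q<47)&(w[...,2]>146)&(w[...,2]<157); print('ring',np.median(w[k][:,2]),k.sum())
k=(q>52)&(q<92)&(np.abs(w[...,2]-177)<6);p=w[k].mean(0);print(k.sum(),np.degrees(np.arctan2(-18.4-p[1],473-p[0])))
print(r.sense()['time'])
E
```

```text
disc top 203.29633337823014 tilt [ 0.10342695 -0.15810184]
ring 151.34042422827702 1619
513 23.297748996775624
22.4
```

View pics/w8.png

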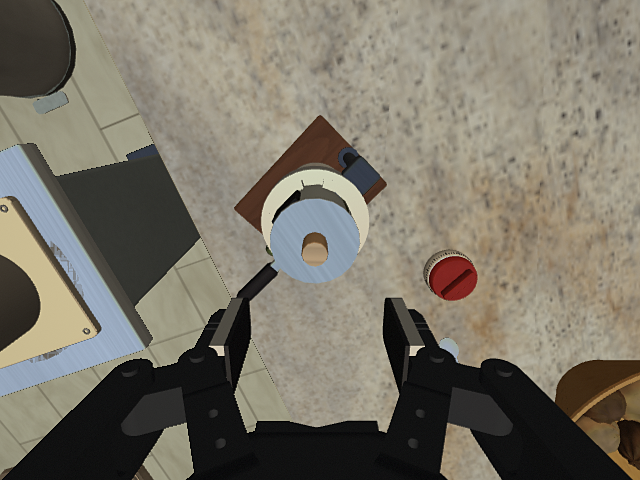

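The lid sits level at (316,240). Its disc top is 52 mm above the ring, as expected for a seated lid. The dripper is locked with its handle at (258,281), and the gripper is clear of everything.

```bash
python3 -c "
from h import *
print(r.hand_in())"
```

```text
the job is handed in; nothing more can be done
None
```

The dripper is hung and locked at the green dot, the lid is seated level on its rim, and the job was handed in at 22.4 s; I kept clear of the mug, jar, timer and spoon but did not re-measure them, and no verdict came back.

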